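Find the cover that fits the half-mould and latch it

ROBOT

A 6-joint arm with a two-finger parallel gripper is mounted at the origin on a cart in front of the work surface, level with it; the furniture and walls round the work are solid. World frame = base frame: x ahead of the robot, y to its left, z up, the work surface at z = 0. Lengths are in m, angles in rad, forces in N, time in s.
With the tool pointing down it reaches from about 0.375 to 0.9 m from the base axis. Payload 3.1 kg.
Tool frame: the origin (TCP) lies on the centre line of the jaws, within the pads' length; the fingertips stand 19 mm ahead of it and the grasp point (between the pads) is the TCP; z points along the fingers, y is the line along which they close (so a half turn about z gives the same grasp; the last joint's range is limited). The gripper opens to 85 mm and grips with 20 to 120 N. Pads are 22 mm wide; open, the fingers measure 114 mm over their backs; the gripper's body (76 mm by 85 mm) begins 54 mm behind the grasp point. The pads swing forward as they close: fully open they stand 13 mm farther back than shut.
Start: joints at [-0.178, 0.527, 1.433, -0, 1.181, -0.178], TCP at [0.625, 0, 0.25] pointing down, gripper open.
Joint ranges: [-3.08, 3.08], [-0.75, 2.2], [0.22, 2.44], [-1.43, 4.57], [0, 2.65], [-2.85, 2.85]. Speed limits (rad/s): [2.79, 2.79, 3.14, 3.14, 3.14, 3.14].

INTERFACE

Orientations are given as a unit quaternion [x, y, z, w].
In Python, from station import manip gives the robot as it stands.
- The arm moves only by the tool servo_tool, never from a script. Its argument "rows" is a list that holds one entry, the list of rows, each a list of 7 numbers: the turn, a rotation vector about the tool's x, y, z in degrees, then the shift along the tool's x, y, z in m, then the gripper command: -1 is shut, 1 is fully open, values between are in proportion. In form: [[[wx, wy, wz, tx, ty, tz, jaw], ...]]. A call has 1 to 8 rows; each row shifts and turns the commanded pose from where the row before left it, along the tool's axes as they then stand; what a row does not reach is not made up. A row lasts 1/12 s, in which the tool goes at most 41.7 mm and 7.16 degrees, less where a joint would pass 70% of its speed; a pose out of reach is approached as far as the arm can. A call is refused whole if a number of a shift passes 0.0417 or a number of a turn 7.16, either way. A call with a gripper value outside its range is refused whole. The fingers move at their own pace and stop on an object; "squeeze" is the grip in N (left out, the last holds). Time passes only in rows, so rows that do not move let the fingers close. It gives the time, the measured TCP pose, the force, the opening and the grip force at its end, in the units of the state.
- manip.sense(): the state, without advancing time (a new reading comes with each control period).
- manip.snapshot(name): name is "scene" or "side" or "wrist"; returns the picture (384x512x3 uint8, blue, green, red); there is no depth.
- manip.camera_info(name): a dict with "K" (3x3 intrinsics, pixels), "k1" (the pictures are not rectified: a ray, as slopes to the right and down, at radius r is drawn at 1 + k1 r^2 times it, then the intrinsics apply), "camera_from_world" (4x4, takes a point from world to camera coordinates). Camera axes: x right, y down, z forward; pixel columns grow to the right and rows downward; lengths in m; the calibration is good to about 2 mm. A picture is of the moment at which its call begins: read the wrist's pose just before it. camera_info takes no time and is no camera call; for the wrist camera it gives the pose at the moment of the call.
- manip.sign_off(): hands the job in; it is judged then, once.
The state is a dict: "t": time; "q": joint angles; "qd": joint speeds; "tau": joint torques, N m; "tcp_pos": TCP position; "tool_rot": TCP orientation; "force": force on the tool from outside, world axes, zero at the start; "ft_torque": the same for the moment, N m; "finger_gap": opening from 0.0 (shut) to 1.0 (fully open); "gripper_force": force on a finger pad.
Only numpy, scipy, OpenCV 4.12 (cv2) and the standard library are available. Lean on these libraries where they do the work, as an engineer would, in place of code of your own. Each camera call takes 0.05 s, during which the arm holds its last target. There are 200 camera calls.

TASK

Close the casting mould: of the three look-alike brown cover plates only one has sockets that match the two dowels standing in the mould, so try them, the way round they already lie (pour hole away from you), until one drops down flush on the mould. Then swing the red-gripped latch a quarter turn to its closed stop, so that its foot lies over the cover. Leave the covers that do not fit lying flat on the bench, and do not disturb the castings, the chisel or the roll of tape.

Things in the scene. Friction and masses are not known exactly. Their poses are not given: they have to be found in the camera images.
- mould_base: Half-mould, fixed: white plaster block 132 (own y) x 104 mm (own x) with a blue round cavity, on a plywood board on the bench. Origin on the bench under the block's middle, z up. Two steel dowels, 10 mm thick (6 mm at the tip, tapering over 3 mm), rise 10 mm from the top face: one always at x +36, y +50 mm, the other at x -36 and y -50, -39 or -28 mm, different from job to job (screws close the other two bushes).
- mould_seat (a point): Middle of the block's flat top face, 34 mm above the bench; axes as mould_base. Each cover has two blind sockets below (12 mm wide and deep): at x +36, y +50 mm and at x -36, y -50, -39 or -28 mm, another y for each cover; nothing outside tells which. A fitting cover lies flat, its middle here, axes parallel, grip point 46 mm above; a misfit is held up by a dowel, up to 10 mm, mostly tilted.
- cover_a_grip (a point): Middle of the black grip bar of one of three brown cover plates, 128 (own y) x 100 (own x) x 18 mm, 0.35 kg, alike from above. Bar: along y, 14 mm wide (x), 16 mm high, on two steel posts 58 mm apart inside. This point is 46 mm above the plate's underside, 28 mm above its top. x points across the bar to the long edge with the pour hole and vent, z up. Sockets: see mould_seat.
- cover_b_grip (a point): The same point of the second cover plate; description as for the first.
- cover_c_grip (a point): The same point of the third cover plate; description as for the first.
- latch (a joint): Quarter-turn latch on a steel post at the left short side of the mould, upright axis: 0 = closed stop (foot over the cover, red grip pointing away from the mould along its +y), 1.57 = open stop (foot beside the cover, grip along the mould's -x). Grows counter-clockwise from above. Friction of 0.08 N m holds it where it is. The foot passes 2 mm above a flush cover; a higher one blocks it.
- latch_grip (a point): Point on the axis of the latch's upright red grip, a round post 16 mm thick, about 84 mm above the bench; the post reaches from 22 mm below to 22 mm above this point. It circles at 62 mm radius about the pivot; it can be pushed or pinched.
- latch_pivot (a point): Point on the latch's upright turning axis, at the height of the grip point; 86 mm along the mould's +y from its middle.
- rosette_mid: Bystander, loose on the bench, to be left alone: white plaster casting with six broad lobes, 100 x 92 x 19 mm. Origin at the centre of its underside.
- rosette_small: Bystander, loose on the bench, to be left alone: white plaster rosette, 73 x 73 x 19 mm. Origin at the centre of its underside.
- rosette_old: Bystander, loose on the bench, to be left alone: white plaster rosette, 62 x 65 x 19 mm. Origin at the centre of its underside.
- chisel: Bystander, loose on the bench, to be left alone: chisel with orange handle, 232 mm long (own y), 29 mm high. Origin at the centre of its underside.
- masking_tape: Bystander, loose on the bench, to be left alone: roll of masking tape lying flat, 104 mm wide, 25 mm high. Origin at the centre of its underside.

How it is judged:
By the outcome, as a careful person would: the job done as asked, in the order asked, and still so for the second after the job is handed in, with the robot touching nothing.
It also fails if it takes over 72 s, if anything falls off the work surface, if the arm or the gripper's body presses on something with over 40 N, if the wrist force passes 120 N, or if a joint passes its speed limit or range.

## Working session

There is one attempt and no reset: what is moved stays moved. The work goes in short steps, Python scripts to look and compute and a tool call to move; the robot and the scene stay as the last step left them, time stands still between calls to the robot, and variables do not carry over. Pictures are saved under pics/ and viewed, at most 10 in all, crops included, and the job is handed in when it is done.

Besides the shell and the picture viewer there is one more tool, called after ">>>" as name(argument=value, ...) on one line, values as JSON. servo_tool: Moves the arm, as the interface text tells. Its arguments: {"type":"object","properties":{"rows":{"type":"array","items":{"type":"array","items":{"type":"array","items":{"type":"number"}}}},"squeeze":{"type":"number"}},"required":["rows"]}

```bash
mkdir -p pics; ls; python3 - <<'E'
from station import manip
import cv2,numpy as np
print(manip.sense())
for n in ["scene","side","wrist"]:
    i=manip.camera_info(n);print(n,np.round(i["K"],1).tolist(),i["k1"],np.round(i["camera_from_world"],3).tolist())
    cv2.imwrite(f"pics/{n}0.png",manip.snapshot(n))
a=cv2.imread("pics/scene0.png");cv2.imwrite("pics/s0.png",cv2.resize(a,(800,600)))
E
```

```text
pics
{'t': 0.0, 'q': array([-1.78505694e-01,  5.28461348e-01,  1.43389687e+00,  9.26683438e-06,
        1.18138657e+00, -1.78516013e-01]), 'qd': array([ 6.62887985e-05,  7.73016912e-04,  1.67624145e-03, -1.99818412e-04,
       -6.24581735e-04,  1.19220390e-03]), 'tau': array([ 2.50220628e-04, -4.42344439e+01, -1.78024775e+01, -2.06930472e-04,
        8.36740597e-03,  2.24214921e-05]), 'tcp_pos': array([6.24331564e-01, 1.48927315e-04, 2.49338257e-01]), 'tool_rot': array([ 7.07103971e-01,  7.07108773e-01, -6.10176052e-04, -8.86354521e-04]), 'force': array([-0.10486842,  0.09665089, -0.09261962]), 'ft_torque': array([ 0.02819976, -0.02788311,  0.00380779]), 'gripper_force': 0.0, 'finger_gap': 1.0033391942135754}
scene [[498.8, 0.0, 258.8], [0.0, 498.8, 195.7], [0.0, 0.0, 1.0]] -0.09093359813234897 [[-0.874, -0.486, -0.0, 0.481], [-0.32, 0.576, -0.752, 0.254], [0.366, -0.657, -0.659, 1.378], [0.0, 0.0, 0.0, 1.0]]
side [[349.7, 0.0, 255.3], [0.0, 349.7, 185.4], [0.0, 0.0, 1.0]] 0.015826450490579645 [[0.968, -0.251, 0.022, -0.573], [-0.103, -0.473, -0.875, 0.129], [0.23, 0.845, -0.483, 1.089], [0.0, 0.0, 0.0, 1.0]]
wrist [[331.4, 0.0, 254.4], [0.0, 331.4, 184.9], [0.0, 0.0, 1.0]] -0.02824689922731201 [[1.0, -0.001, -0.002, -0.625], [-0.0, -0.95, 0.312, -0.041], [-0.002, -0.312, -0.95, 0.381], [0.0, 0.0, 0.0, 1.0]]
```

View pics/s0.png

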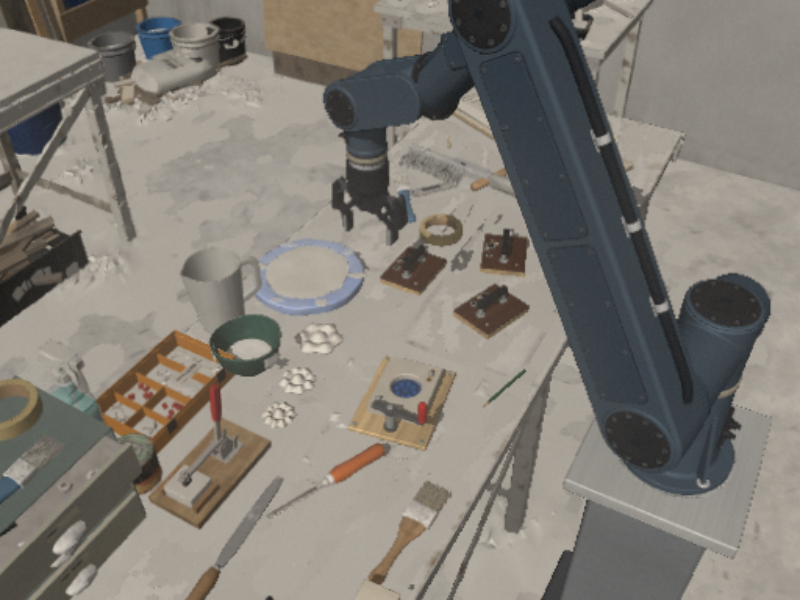

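View pics/side0.png

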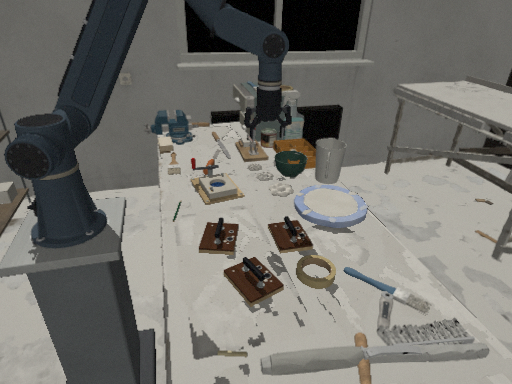

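The scene view shows the mould at (405,400) with the open latch in front (red grip 422,412) and three covers at (413,268), (505,252) and (490,308). In the side view the covers are at (220,237), (290,235) and (254,280) and the mould is at (218,187).

```bash
cat > h.py <<'E'
from station import manip
import cv2,numpy as np
def snap(n,fn):
    i=manip.camera_info(n); a=manip.snapshot(n); cv2.imwrite("pics/"+fn,a); np.savez("pics/"+fn+".npz",K=i["K"],k1=i["k1"],T=i["camera_from_world"]); return a,cam(fn)
def cam(fn):
    d=np.load("pics/"+fn+".npz"); return d["K"],float(d["k1"]),d["T"]
def ray(c,uv):
    K,k1,T=c; n=cv2.undistortPoints(np.array(uv,float).reshape(-1,1,2),K,np.array([k1,0,0,0.])).reshape(-1,2)
    R=T[:3,:3]; o=-R.T@T[:3,3]; return o,np.c_[n,np.ones(len(n))]@R
def plane(c,uv,z):
    o,d=ray(c,uv); return o+d*((z-o[2])/d[:,2])[:,None]
def proj(c,P):
    K,k1,T=c; p,_=cv2.projectPoints(np.array(P,float).reshape(-1,1,3),cv2.Rodrigues(T[:3,:3])[0],T[:3,3],K,np.array([k1,0,0,0.])); return p.reshape(-1,2)
def blobs(m,amin):
    n,l,s,c=cv2.connectedComponentsWithStats(m.astype(np.uint8)); return [(l==i,s[i],c[i]) for i in range(1,n) if s[i][4]>=amin]
def undist_rect(c,mask,z):
    """min-area rect of a mask's outline cast on plane z -> centre, sizes, long-axis angle deg"""
    k,_=cv2.findContours(mask.astype(np.uint8),cv2.RETR_EXTERNAL,cv2.CHAIN_APPROX_NONE)
    k=max(k,key=cv2.contourArea); P=plane(c,k.reshape(-1,2),z)[:,:2]
    r=cv2.minAreaRect((P*1000).astype(np.float32)); b=cv2.boxPoints(r); e=b[1]-b[0]; f=b[2]-b[1]
    L=e if np.hypot(*e)>np.hypot(*f) else f
    return np.round(r[0],1),np.round(sorted(r[1]),1),round(np.degrees(np.arctan2(L[1],L[0]))%180,1)
E
python3 - <<'E'
from h import *
i=manip.camera_info("side");c=(np.array(i["K"]),i["k1"],np.array(i["camera_from_world"]))
a=cv2.imread("pics/side0.png");h=cv2.cvtColor(a,cv2.COLOR_BGR2HSV)
print(plane(c,[(220,237),(290,235),(254,280)],.018).round(3).tolist(),plane(c,[(218,184)],.034).round(3),plane(c,[(194,163)],.084).round(3))
m=(h[...,0]<15)&(h[...,1]>90)&(h[...,2]<110)
for b in blobs(m,300): print(b[1],b[2],undist_rect(c,b[0],.018))
i=manip.camera_info("scene");c=(np.array(i["K"]),i["k1"],np.array(i["camera_from_world"]))
s=.64
print(plane(c,np.array([(405,386)])*s,.034).round(3),plane(c,np.array([(422,412)])*s,.084).round(3),plane(c,np.array([(413,268),(505,252),(490,308)])*s,.018).round(3).tolist(), plane(c,np.array([(386,362),(455,372),(424,446),(350,428)])*s,.01).round(3).tolist())
E
```

```text
[[0.438, -0.178, 0.018], [0.644, -0.215, 0.018], [0.492, -0.371, 0.018]] [[0.481 0.116 0.034]] [[0.406 0.207 0.084]]
[269 221  43  29 617] [287.61264182 236.04538088] (array([ 642.1, -209.6]), array([100.1, 130.1]), np.float32(88.5))
[199 223  39  28 692] [218.05635838 237.26445087] (array([ 437., -171.]), array([ 98.3, 132.5]), np.float32(71.4))
[224 262  59  41 956] [250.81380753 282.64958159] (array([ 489.9, -362.2]), array([ 99.6, 128.7]), np.float32(110.3))
[[0.478 0.127 0.034]] [[0.401 0.207 0.084]] [[0.644, -0.207, 0.018], [0.488, -0.361, 0.018], [0.438, -0.167, 0.018]] [[0.553, 0.07, 0.01], [0.422, 0.029, 0.01], [0.39, 0.218, 0.01], [0.526, 0.246, 0.01]]
```

```bash
python3 - <<'E'
from h import *
i=manip.camera_info("wrist");c=(np.array(i["K"]),i["k1"],np.array(i["camera_from_world"]))
a=cv2.imread("pics/wrist0.png");h=cv2.cvtColor(a,cv2.COLOR_BGR2HSV)
m=(h[...,0]<15)&(h[...,1]>90)&(h[...,2]<110)
for b in blobs(m,300): print(b[1],b[2],undist_rect(c,b[0],.018))
E
```

```text
[  62  229   78   86 2679] [ 90.18738335 264.03546099] (array([ 428. , -163.8]), array([ 77. , 129.2]), np.float32(71.3))
[ 231  266   80   83 5040] [267.48928571 304.36111111] (array([ 644.2, -206.5]), array([ 98.6, 128.5]), np.float32(89.8))
```

>>> servo_tool(rows=[[[0,0,0,0.018,-0.029,0,1],[0,0,0,0.018,-0.029,0,1],[0,0,0,0.018,-0.029,0,1],[0,0,0,0.018,-0.029,0,1],[0,0,0,0.018,-0.029,0,1],[0,0,0,0,0,0,0],[0,0,0,0,0,0,0]]])

```text
t: 0.73
tcp_pos: [0.4783, 0.0909, 0.2504]
tool_rot: [0.706, 0.708, -0.0, -0.0]
force: [0.4, -0.1, 0.6]
finger_gap: 0.748
gripper_force: 0.0
```

```bash
python3 - <<'E'
from h import *
a,c=snap("wrist","w1.png"); print(manip.sense()["tcp_pos"])
E
```

```text
[0.48019591 0.09027362 0.25061084]
```

View pics/w1.png

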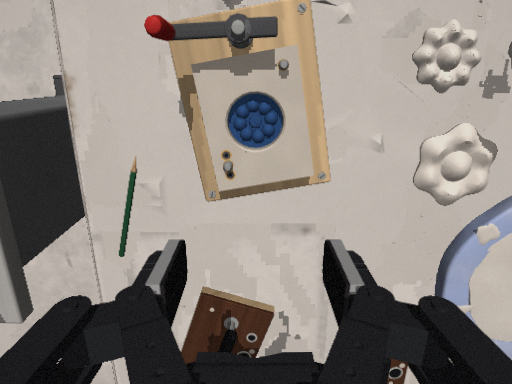

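The wrist view shows the mould: cavity at (256,121), dowels near (284,65) and (228,168), latch pivot at (238,28) and red grip at (157,27). I'll zoom in on the lower-left bushes.

```bash
python3 - <<'E'
from h import *
a=cv2.imread("pics/w1.png")
cv2.imwrite("pics/w1z.png",cv2.resize(a[40:200,180:330],None,fx=3.75,fy=3.75,interpolation=cv2.INTER_CUBIC))
c=cam("w1.png")
h=cv2.cvtColor(a,cv2.COLOR_BGR2HSV)
b=(h[...,0]>100)&(h[...,0]<130)&(h[...,1]>120)
B=max(blobs(b[:200],100),key=lambda b:b[1][4]);print(B[1],undist_rect(c,np.pad(B[0],((0,184),(0,0))),.034))
print("dowel tips z.044",plane(c,[(284,63),(228,165)],.044).round(4).tolist())
print("pivot/grip", plane(c,[(238,28)],.09).round(4),plane(c,[(155,24)],.106).round(4))
E
```

```text
[ 228   94   54   53 2250] (array([478.7, 127.3]), array([52.4, 54.1]), np.float32(0.1))
dowel tips z.044 [[0.5063, 0.1823, 0.044], [0.4514, 0.0832, 0.044]]
pivot/grip [[0.4656 0.2066 0.09  ]] [[0.4048 0.2075 0.106 ]]
```

View pics/w1z.png

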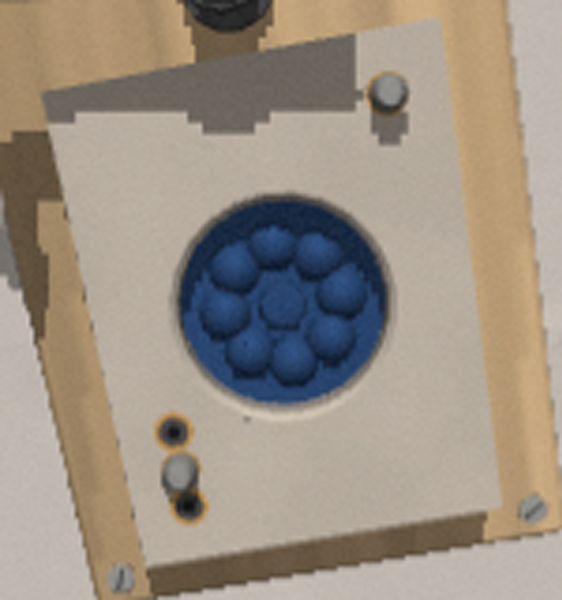

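The dowels are at full-image (283.5,64) and (228,165), i.e. the middle bush (y = -39 mm). The -28 and -50 bushes are closed, at (226,155) and (230,175). Block top corners read (191.5,64.5), (297.3,44.8), (313.3,175.5) and (219.5,191.2).

```bash
python3 - <<'E'
from h import *
c=cam("w1.png")
uv=[(283.5,63.5),(228,164.5),(226.1,154.9),(230.1,174.7),(191.5,64.5),(297.3,44.8),(313.3,175.5),(219.5,191.2)]
L=np.array([[36,50],[-36,-39],[-36,-28],[-36,-50],[-52,66],[52,66],[52,-66],[-52,-66]])/1e3
P=np.array([plane(c,[u],z)[0,:2] for u,z in zip(uv,[.044,.044]+[.034]*6)])
lm,pm=L.mean(0),P.mean(0); U,S,V=np.linalg.svd((L-lm).T@(P-pm)); R=V.T@U.T
t=pm-R@lm; print("yaw",np.degrees(np.arctan2(R[1,0],R[0,0])),"mid",t, "res mm",((L@R.T+t-P)*1e3).round(1).tolist())
print("pivot",R@[0,.086]+t,"grip open",R@[-.062,.086]+t,"closed",R@[0,.148]+t)
E
```

```text
yaw 9.97023358068882 mid [0.47967094 0.12578139] res mm [[0.6, -0.6], [-0.5, -2.6], [0.2, 0.4], [0.3, 0.4], [-0.4, 0.5], [0.1, 0.6], [0.6, 0.6], [-0.8, 0.6]]
pivot [0.4647812 0.2104826] grip open [0.40371753 0.19974814] closed [0.45404673 0.27154627]
```

>>> servo_tool(rows=[[[0,0,0,-0.037,-0.006,0,0],[0,0,0,-0.037,-0.006,0,0],[0,0,0,-0.037,-0.006,0,0],[0,0,0,-0.037,-0.006,0,0],[0,0,0,-0.037,-0.006,0,0],[0,0,0,-0.037,-0.006,0,0],[0,0,0,-0.037,-0.006,0,0],[0,0,6.2,0,0,0,0]]])

```text
t: 1.45
tcp_pos: [0.4396, -0.1777, 0.2508]
tool_rot: [0.747, 0.665, -0.001, 0.003]
force: [0.6, 0.1, -0.5]
finger_gap: 0.499
gripper_force: 0.0
```

>>> servo_tool(rows=[[[0,0,6.2,0,0,0,0],[0,0,6.2,0,0,0,0],[0,0,0,0,0,0,0],[0,0,0,0,0,0,0]]])

```text
t: 1.78
tcp_pos: [0.4388, -0.1704, 0.2503]
tool_rot: [0.812, 0.584, 0.0, 0.0]
force: [-0.0, 0.4, -1.1]
finger_gap: 0.498
gripper_force: 0.0
```

```bash
cat > look.py <<'E'
from h import *
import sys
from scipy.spatial.transform import Rotation as Ro
def look(fn):
    a,c=snap("wrist",fn); s=manip.sense(); R=Ro.from_quat(s["tool_rot"]).as_matrix()
    print("tcp",s["tcp_pos"].round(4),"yaw",np.degrees(np.arctan2(-R[0,0],R[1,0])).round(2))
    h=cv2.cvtColor(a,cv2.COLOR_BGR2HSV); m=(h[...,0]<15)&(h[...,1]>90)&(h[...,2]<110)
    m=cv2.morphologyEx(m.astype(np.uint8),cv2.MORPH_CLOSE,np.ones((9,9)))>0
    for b in blobs(m,2000): print(b[1],undist_rect(c,b[0],.018))
    return a,c,s
if __name__=="__main__": look(sys.argv[1])
E
python3 look.py w2.png
```

```text
tcp [ 0.4387 -0.1699  0.2503] yaw -18.49
[ 388   53  108  139 8438] (array([ 642.2, -208.1]), array([102.7, 127.5]), np.float32(89.7))
[ 205   92   94  114 8558] (array([ 437.5, -168.9]), array([ 98.8, 126.1]), np.float32(71.5))
[ 318  222   79   76 2221] (array([ 515.4, -345.3]), array([ 43.4, 117.5]), np.float32(110.2))
```

View pics/w2.png

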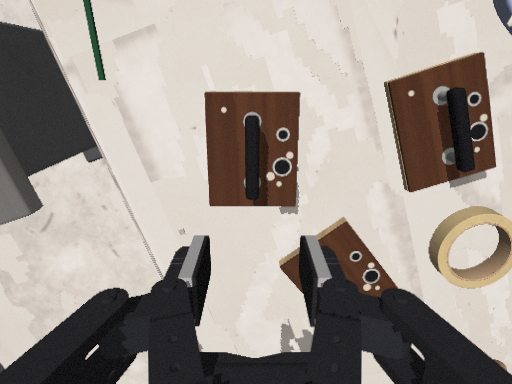

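Cover A is centred below the jaws at (252,150) and B is at (440,122). Descending to grip A.

>>> servo_tool(rows=[[[0,0,0,0.001,-0.001,0.034,0],[0,0,0,0,0,0.034,0],[0,0,0,0,0,0.034,0],[0,0,0,0,0,0.034,0],[0,0,0,0,0,0.034,0],[0,0,0,0,0,0.022,0],[0,0,0,0,0,0.012,0],[0,0,0,0,0,0,0]]])

```text
t: 2.5
tcp_pos: [0.4366, -0.1671, 0.0437]
tool_rot: [0.811, 0.584, -0.001, -0.002]
force: [-0.3, 0.5, 0.4]
finger_gap: 0.501
gripper_force: 0.0
```

>>> servo_tool(rows=[[[0,0,0,0,0,0,-1],[0,0,0,0,0,0,-1],[0,0,0,0,0,0,-1],[0,0,0,0,0,0,-1],[0,0,0,0,0,0,-1]]], squeeze=60)

```text
t: 2.92
tcp_pos: [0.4381, -0.1681, 0.0473]
tool_rot: [0.812, 0.584, 0.0, 0.001]
force: [0.0, 1.1, 2.7]
finger_gap: 0.153
gripper_force: 59.3
```

>>> servo_tool(rows=[[[0,0,0,0,0,-0.02,-1],[0,0,0,0,0,-0.03,-1],[0,0,0,0,0,-0.03,-1],[0,0,-7.1,0,0,0,-1],[0,0,-7.1,0,0,0,-1],[0,0,-7.1,0,0,0,-1],[0,0,-7.1,0,0,0,-1]]])

```text
t: 3.5
tcp_pos: [0.4371, -0.1675, 0.1269]
tool_rot: [0.642, 0.767, 0.0, 0.0]
force: [-0.2, 1.3, -3.9]
finger_gap: 0.153
gripper_force: 59.3
```

>>> servo_tool(rows=[[[0,0,0,0.0353,0.0115,0,-1],[0,0,0,0.0353,0.0115,0,-1],[0,0,0,0.0353,0.0115,0,-1],[0,0,0,0.0353,0.0115,0,-1],[0,0,0,0.0353,0.0115,0,-1],[0,0,0,0.0353,0.0115,0,-1],[0,0,0,0.0353,0.0115,0,-1],[0,0,0,0.0353,0.0115,0,-1]]])

```text
t: 4.17
tcp_pos: [0.4794, 0.1281, 0.1265]
tool_rot: [0.644, 0.765, -0.0, -0.0]
force: [0.2, 0.1, -3.6]
finger_gap: 0.15
gripper_force: 59.4
```

>>> servo_tool(rows=[[[0,0,0,0,0,0,-1],[0,0,0,0,0,0,-1],[0,0,0,0,0,0,-1]]])

```text
t: 4.42
tcp_pos: [0.4792, 0.1262, 0.1263]
tool_rot: [0.644, 0.765, -0.0, -0.0]
force: [0.3, 0.5, -3.3]
finger_gap: 0.151
gripper_force: 59.4
```

```bash
python3 - <<'E'
from look import *
from h import *
s=manip.sense();R=Ro.from_quat(s["tool_rot"]).as_matrix()
p=s["tcp_pos"];d=np.r_[.4797,.126,.080]-p;print(p.round(4),"yaw",np.degrees(np.arctan2(-R[0,0],R[1,0])).round(2),"tilt",R[:,2].round(4),"tool shift",(R.T@d).round(4),s["force"].round(1))
E
```

```text
[0.4792 0.1262 0.1263] yaw 9.88 tilt [-8.e-04 -4.e-04 -1.e+00] tool shift [-0.0003  0.0005  0.0463] [ 0.3  0.5 -3.3]
```

>>> servo_tool(rows=[[[0,0,0,0,0,0.02,-1],[0,0,0,0,0,0.013,-1],[0,0,0,0,0,0,-1],[0,0,0,0,0,0.002,-1],[0,0,0,0,0,0.002,-1],[0,0,0,0,0,0,-1]]])

```text
t: 4.92
tcp_pos: [0.4798, 0.1257, 0.0897]
tool_rot: [0.645, 0.764, 0.0, -0.0]
force: [-0.4, 0.7, -2.1]
finger_gap: 0.154
gripper_force: 59.5
```

>>> servo_tool(rows=[[[0,0,0,0,0,0.001,-1],[0,0,0,0,0,0.001,-1],[0,0,0,0,0,0,-1]]])

```text
t: 5.17
tcp_pos: [0.4794, 0.1265, 0.0875]
tool_rot: [0.644, 0.765, -0.0, -0.0]
force: [-2.0, 2.5, -2.5]
finger_gap: 0.152
gripper_force: 59.5
```

>>> servo_tool(rows=[[[0,0,0,0,0,0.001,-1],[0,0,0,0,0,0.001,-1],[0,0,0,0,0,0,-1]]])

```text
t: 5.42
tcp_pos: [0.4793, 0.1265, 0.085]
tool_rot: [0.644, 0.765, -0.0, -0.001]
force: [-2.2, 2.3, -1.6]
finger_gap: 0.152
gripper_force: 59.6
```

```bash
python3 - <<'E'
from look import *
s=manip.sense();R=Ro.from_quat(s["tool_rot"]).as_matrix()
print(s["tcp_pos"].round(4),R[:,2].round(4),s["force"].round(1),s["ft_torque"].round(2))
E
```

```text
[0.4793 0.1265 0.085 ] [-1.3e-03  1.0e-04 -1.0e+00] [-2.2  2.3 -1.6] [0.55 0.46 0.14]
```

>>> servo_tool(rows=[[[0,0,0,0,0,0.0015,-1],[0,0,0,0,0,0.0015,-1],[0,0,0,0,0,0.001,-1],[0,0,0,0,0,0,-1]]])

```text
t: 5.75
tcp_pos: [0.4791, 0.1267, 0.0814]
tool_rot: [0.644, 0.765, -0.0, -0.001]
force: [-4.5, 3.9, 2.1]
finger_gap: 0.153
gripper_force: 60.1
```

```bash
python3 - <<'E'
from look import *
s=manip.sense();R=Ro.from_quat(s["tool_rot"]).as_matrix()
print(s["tcp_pos"].round(4),R[:,2].round(4),s["force"].round(1),s["ft_torque"].round(2))
a,c=snap("side","sd1.png");b,c2=snap("scene","sc1.png")
A=cv2.resize(a[140:220,165:265],(480,384),interpolation=cv2.INTER_CUBIC);B=cv2.resize(b[210:300,210:310],(427,384),interpolation=cv2.INTER_CUBIC)
cv2.imwrite("pics/m1.png",cv2.resize(np.hstack([A,B]),(800,339)))
E
```

```text
[0.4791 0.1267 0.0814] [-1.4e-03  6.0e-04 -1.0e+00] [-4.5  3.9  2.1] [0.74 0.54 0.26]
```

View pics/m1.png

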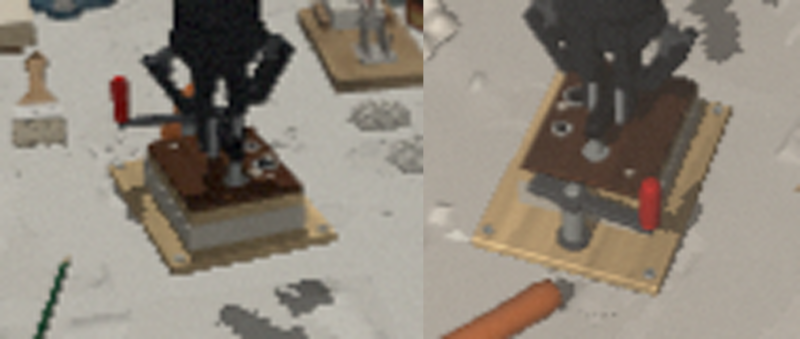

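Both views show the cover lying level on the block without a gap. Releasing and moving up for a check.

>>> servo_tool(rows=[[[0,0,0,0,0,0,-0.2],[0,0,0,0,0,0,-0.2],[0,0,0,0,0,0,-0.2],[0,0,0,0,0,-0.02,-0.2],[0,0,0,0,0,-0.03,-0.2],[0,0,0,0,0,-0.04,-0.2],[0,0,0,0,0,-0.04,-0.2],[0,0,0,0,0,-0.038,-0.2]]])

```text
t: 6.52
tcp_pos: [0.4806, 0.1258, 0.2515]
tool_rot: [0.644, 0.765, 0.0, 0.001]
force: [1.1, 0.0, -0.7]
finger_gap: 0.4
gripper_force: 0.0
```

>>> servo_tool(rows=[[[0,0,0,0,0,0,-0.2],[0,0,0,0,0,0,-0.2]]])

```text
t: 6.68
tcp_pos: [0.4822, 0.126, 0.2521]
tool_rot: [0.644, 0.765, 0.003, 0.003]
force: [1.0, -0.5, -0.1]
finger_gap: 0.402
gripper_force: 0.0
```

```bash
python3 - <<'E'
from look import *
a,c,s=look("w3.png")
print(s["force"].round(1))
h=cv2.cvtColor(a,cv2.COLOR_BGR2HSV); m=(h[...,0]<15)&(h[...,1]>90)&(h[...,2]<110)
m=cv2.morphologyEx(m.astype(np.uint8),cv2.MORPH_CLOSE,np.ones((9,9)))>0
for z in (.052,.057,.062):
    for b in blobs(m,2000): print(z,undist_rect(c,b[0],z))
E
```

```text
tcp [0.4806 0.1259 0.2501] yaw 9.78
[  197    94   105   125 10337] (array([480.9, 116.5]), array([109.9, 141.4]), np.float32(100.0))
[ 0.   0.2 -1.5]
0.052 (array([479.7, 124.8]), array([ 99.5, 127.9]), np.float32(100.0))
0.057 (array([479.5, 126.1]), array([ 97.9, 125.9]), np.float32(100.0))
0.062 (array([479.3, 127.3]), array([ 96.4, 124. ]), np.float32(100.0))
```

View pics/w3.png

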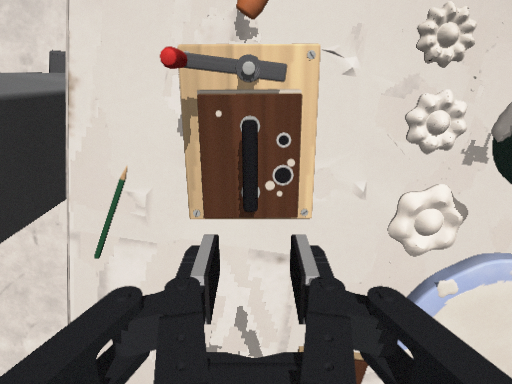

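The cover sits square and flush: its outline cast at z = 52 mm measures 99.5 x 128 mm with yaw 10.0°. The red grip top is at (172,57) and the pivot at (249,68). Next I'll work out the latch approach.

```bash
python3 - <<'E'
from look import *
c=cam("w3.png");a=cv2.imread("pics/w3.png");h=cv2.cvtColor(a,cv2.COLOR_BGR2HSV)
m=((h[...,0]<6)|(h[...,0]>172))&(h[...,1]>170)&(h[...,2]>110)
for b in blobs(m[:150],50): print(b[1],b[2])
th=np.radians(10);X=np.r_[np.cos(th),np.sin(th)];Y=np.r_[-X[1],X[0]]
mid=np.r_[.4797,.126];pv=mid+.086*Y
g=plane(c,[(171,56)],.106)[0,:2]; r=g-pv
print("pivot",pv,"pix",proj(c,[[*pv,.09]]),"grip",g,"r",np.hypot(*r),"phi",np.degrees(np.arctan2(r@Y,r@X))-90)
s=manip.sense();R=Ro.from_quat(s["tool_rot"]).as_matrix()
phi=np.arctan2(r@Y,r@X); t=pv+.062*(np.cos(phi)*X+np.sin(phi)*Y)
print("target",t,"tool shift",R.T@(np.r_[t,.092]-s["tcp_pos"]),"q6",s["q"][5],s["tcp_pos"])
E
```

```text
[161  47  24  18 266] [169.68421053  55.16165414]
pivot [0.46476626 0.21069347] pix [[248.74517144  66.79799741]] grip [0.40520242 0.20816084] r 0.0596176598675544 phi 82.4347240539849
target [0.40282223 0.20805963] tool shift [ 0.09424701 -0.06313533  0.15783626] q6 -0.13929651656828893 [0.48056953 0.12594344 0.25009219]
```

>>> servo_tool(rows=[[[0,0,0,0.0314,-0.021,0,0],[0,0,0,0.0314,-0.021,0,0],[0,0,0,0.0314,-0.021,0,0],[0,0,7.1,0,0,0,0],[0,0,0,0,0,0.03,0],[0,0,0,0,0,0.03,0],[0,0,0,0,0,0,0],[0,0,0,0,0,0,0]]])

```text
t: 7.4
tcp_pos: [0.3999, 0.2077, 0.1871]
tool_rot: [0.69, 0.724, -0.003, -0.002]
force: [-0.1, 0.1, -0.4]
finger_gap: 0.501
gripper_force: 0.0
```

```bash
python3 - <<'E'
from look import *
s=manip.sense();R=Ro.from_quat(s["tool_rot"]).as_matrix()
print("shift",R.T@(np.r_[.4028,.2081,.092]-s["tcp_pos"]),"yaw",np.degrees(np.arctan2(-R[0,0],R[1,0])),s["q"][5])
a,c=snap("wrist","w4.png");h=cv2.cvtColor(a,cv2.COLOR_BGR2HSV)
m=((h[...,0]<6)|(h[...,0]>172))&(h[...,1]>170)&(h[...,2]>110)
for b in blobs(m,50): print(b[1],b[2],undist_rect(c,b[0],.106))
print(proj(c,[[.4028,.2081,.106],[.4028,.2081,.062]]))
E
```

```text
shift [0.00036404 0.0036141  0.0950871 ] yaw 2.6930962824716844 0.18343647550700795
[247 175  23  35 631] [257.80031696 192.27099842] (array([401.8, 214.6]), array([14.5, 23.7]), np.float32(92.8))
[[258.96669965 201.5881492 ]
 [258.6319039  181.39525634]]
```

>>> servo_tool(rows=[[[0,0,0,0,0.003,0.03,0],[0,0,0,0,0,0.03,0],[0,0,0,0,0,0.025,0],[0,0,0,0,0,0.01,0],[0,0,0,0,0,0,-1],[0,0,0,0,0,0,-1],[0,0,0,0,0,0,-1],[0,0,0,0,0,0,-1]]], squeeze=30)

```text
t: 8.12
tcp_pos: [0.4017, 0.2079, 0.0948]
tool_rot: [0.69, 0.724, -0.003, -0.002]
force: [-4.8, -0.3, -6.4]
finger_gap: 0.179
gripper_force: 29.4
```

>>> servo_tool(rows=[[[0,0,0,0.0076,0.0005,0,-1],[0,0,7,0,0,0,-1],[0,0,0,0.0076,0.0005,0,-1],[0,0,7,0,0,0,-1],[0,0,0,0.0076,0.0005,0,-1],[0,0,7,0,0,0,-1],[0,0,0,0.0076,0.0005,0,-1],[0,0,7,0,0,0,-1]]])

```text
t: 8.78
tcp_pos: [0.4081, 0.2386, 0.0949]
tool_rot: [0.845, 0.534, -0.002, -0.001]
force: [-6.0, 5.2, -5.5]
finger_gap: 0.176
gripper_force: 29.7
```

```bash
cat > ck.py <<'E'
from look import *
s=manip.sense();R=Ro.from_quat(s["tool_rot"]).as_matrix();r=s["tcp_pos"][:2]-[.4648,.2107]
print("r",np.hypot(*r),"phi",np.degrees(np.arctan2(r[1],r[0]))%360-100,"yaw",np.degrees(np.arctan2(-R[0,0],R[1,0])),s["force"].round(1),s["ft_torque"].round(2))
E
python3 ck.py
```

```text
r 0.0631623895239819 phi 53.792009749892344 yaw -25.43260276954905 [-6.   5.2 -5.5] [0.83 0.99 0.15]
```

>>> servo_tool(rows=[[[0,0,0,0.0076,-0.0005,0,-1],[0,0,7,0,0,0,-1],[0,0,0,0.0076,0.0003,0,-1],[0,0,7,0,0,0,-1],[0,0,0,0.0076,0.0003,0,-1],[0,0,7,0,0,0,-1],[0,0,0,0.0076,0.0003,0,-1],[0,0,7,0,0,0,-1]]])

```text
t: 9.45
tcp_pos: [0.4311, 0.2639, 0.095]
tool_rot: [0.949, 0.317, 0.002, -0.0]
force: [-0.9, 6.3, -7.0]
finger_gap: 0.182
gripper_force: 29.9
```

```bash
python3 ck.py
```

```text
r 0.06300055316924526 phi 22.368618613031558 yaw -53.088060699537166 [-0.9  6.3 -7. ] [0.87 0.15 0.23]
```

>>> servo_tool(rows=[[[0,0,0,0.0076,0.0003,0,-1],[0,0,7,0,0,0,-1],[0,0,0,0.0076,0.0003,0,-1],[0,0,7,0,0,0,-1],[0,0,0,0.0076,0.0003,0,-1],[0,0,7,0,0,0,-1],[0,0,0,0.001,0,0,-1],[0,0,0,0,0,0,-1]]])

```text
t: 10.12
tcp_pos: [0.4532, 0.2726, 0.0949]
tool_rot: [0.99, 0.141, 0.002, 0.001]
force: [3.3, -4.7, -3.5]
finger_gap: 0.18
gripper_force: 30.2
```

```bash
python3 ck.py
```

```text
r 0.06294673993448754 phi 0.5743492275014432 yaw -73.77661085392367 [ 3.3 -4.7 -3.5] [-0.74 -0.35  0.06]
```

Near the stop, so I'll push on by small steps and watch for a stop force along the tangent.

>>> servo_tool(rows=[[[0,0,0,0.0015,0,0,-1],[0,0,0,0.001,0,0,-1],[0,0,0,0,0,0,-1],[0,0,0,0,0,0,-1]]])

```text
t: 10.45
tcp_pos: [0.454, 0.2728, 0.0949]
tool_rot: [0.99, 0.141, 0.001, 0.001]
force: [-0.2, -5.9, -0.9]
finger_gap: 0.184
gripper_force: 30.5
```

```bash
python3 ck.py
```

```text
r 0.06298111812037548 phi -0.15661405861261812 yaw -73.79593599125009 [-0.2 -5.9 -0.9] [-0.86  0.03 -0.01]
```

>>> servo_tool(rows=[[[0,0,0,0.002,0,0,-1],[0,0,0,0.002,0,0,-1],[0,0,0,0,0,0,-1],[0,0,0,0,0,0,-1]]])

```text
t: 10.78
tcp_pos: [0.4544, 0.2729, 0.0947]
tool_rot: [0.99, 0.141, -0.003, 0.002]
force: [-5.1, -7.5, 2.7]
finger_gap: 0.178
gripper_force: 31.0
```

```bash
python3 ck.py
```

```text
r 0.0630464714150137 phi -0.46775057667424846 yaw -73.78861952553561 [-5.1 -7.5  2.7] [-1.11  0.86 -0.12]
```

The stop is reached: 4 mm of command gave 0.4 mm of motion. Releasing and retreating.

>>> servo_tool(rows=[[[0,0,0,0,0,0,0],[0,0,0,0,0,0,0],[0,0,0,0,0,0,0],[0,0,0,0,0,-0.02,0],[0,0,0,0,0,-0.03,0],[0,0,0,0,0,-0.035,0],[0,0,0,0,0,-0.035,0],[0,0,0,0,0,-0.03,0]]])

```text
t: 11.45
tcp_pos: [0.4575, 0.2753, 0.2473]
tool_rot: [0.99, 0.138, 0.002, -0.001]
force: [0.9, 0.1, -0.3]
finger_gap: 0.502
gripper_force: 0.0
```

>>> servo_tool(rows=[[[0,0,0,0,0.03,0,0],[0,0,0,0,0.03,0,0],[0,0,0,0,0.03,0,0],[0,0,0,-0.03,0.03,0,0],[0,0,0,-0.03,0,0,0],[0,0,0,0,0,0,0],[0,0,0,0,0,0,0]]])

```text
t: 12.03
tcp_pos: [0.4309, 0.1431, 0.2449]
tool_rot: [0.991, 0.137, 0.001, -0.0]
force: [1.2, -0.8, -0.0]
finger_gap: 0.498
gripper_force: 0.0
```

```bash
python3 - <<'E'
from look import *
a,c,s=look("w5.png");h=cv2.cvtColor(a,cv2.COLOR_BGR2HSV)
m=((h[...,0]<6)|(h[...,0]>172))&(h[...,1]>170)&(h[...,2]>110)
for b in blobs(m,50): print(b[1],undist_rect(c,b[0],.084))
P=[[.4540,.2717,.106],[.4648,.2107,.09]];print(proj(c,P).round())
a2,c2=snap("scene","sc2.png")
cv2.imwrite("pics/m2.png",np.hstack([cv2.resize(a,(480,360)),cv2.resize(a2[200:290,200:280],(320,360),interpolation=cv2.INTER_CUBIC)]))
E
```

```text
tcp [0.4324 0.1436 0.2452] yaw -74.23
[  216    57   146   118 11415] (array([477. , 120.7]), array([109.5, 141.3]), np.float32(100.0))
[ 98  99  15  19 204] (array([450. , 279.4]), array([12. , 14.7]), np.float32(25.1))
[[103. 109.]
 [186. 114.]]
```

View pics/m2.png

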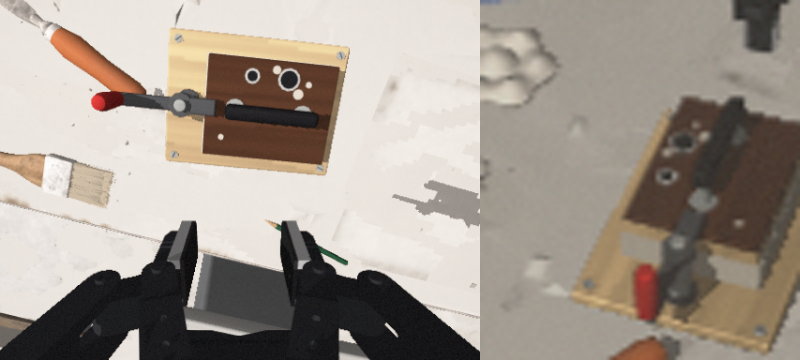

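The picture shows the latch foot over the cover, in line with its bar, and the red grip pointing away at wrist-image (105,108), against (103,109) predicted for closed. The cover is flush and the chisel was not touched.

```bash
python3 -c "
from station import manip
print(manip.sign_off())"
```

```text
the job is handed in; nothing more can be done
None
```

The mould is closed and handed in at about 12 s: the first cover I tried fitted and sat flush, the latch is at its closed stop with its foot over the cover, and I moved nothing else.

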